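# Crank the sample shuttle to its load mark and load it

### The arm

A 6-joint arm with a two-finger parallel gripper is mounted at the origin on a cart in front of the work surface, level with it; the furniture and walls round the work are solid. World frame = base frame: x ahead of the robot, y to its left, z up, the work surface at z = 0. Lengths are in m, angles in rad, forces in N, time in s.
With the tool pointing down it reaches from about 0.2 to 0.875 m from the base axis. Payload 3.4 kg.
Tool frame: the origin (TCP) lies between the finger pads; the fingertips stand 25 mm ahead of it and the grasp point (between the pads) lies 6 mm ahead of it (r.nose_length is the z of the fingertips in the tool frame, in m); z points along the fingers, x is the direction in which the jaws open and shut, and the axes are right-handed (so a half turn about z gives the same grasp; the last joint's range is limited). The gripper opens to 94 mm and grips with 3 to 60 N. Pads are 16 mm wide; open, the fingers measure 119 mm over their backs; the gripper's body (75 mm by 177 mm) begins 78 mm behind the grasp point.
Start: joints at [-1.279, 0.276, 1.505, -0, 1.361, -0.121], TCP at [0.231, -0.527, 0.23] pointing down, gripper open.
Joint ranges: [-2.89, 2.89], [-0.75, 2.08], [0.22, 2.7], [-1.18, 4.32], [0.11, 2.71], [-2.7, 2.7]. Speed limits (rad/s): [2.57, 2.57, 3.14, 3.14, 3.14, 3.14].

### API

Orientations are given as a unit quaternion [w, x, y, z].
In Python, from plant import r, gripper_to, inverse_kinematics, vision, models, telemetry gives the robot as it stands. Calls block until the motion is done:
- r.move_to(position, orientation): joint-space move of the TCP to a pose.
- r.move_l(position, rot=None, vel=0.15, guard=None): straight line of the TCP; rot=None keeps the orientation; vel is the mean speed in m/s. With guard (N) it stops when the force on the tool has changed by that much, and returns True; else False.
- r.movej(angles): joint-space move.
- gripper_to(opening, f_grip=None): finger opening in m; f_grip is the grip in N (None keeps the last); returns when the fingers have stopped.
- r.hold(seconds).
- inverse_kinematics(position, orientation): joint angles nearest the present ones, or None.
- vision.snapshot(name): name is "scene" or "top"; returns the picture (384x512x3 uint8, red, green, blue); there is no depth.
- vision.get_calibration(name): a dict with "fx", "fy", "cx", "cy" (pixels), "D" ([k1, k2, p1, p2, k3] as OpenCV has them; the pictures are not rectified), "position" and "orientation" of the camera in the world. Camera axes: x right, y down, z forward; pixel columns grow to the right and rows downward; lengths in m; the calibration is good to about 2 mm. A picture is of the moment at which its call begins. get_calibration takes no time and is no camera call.
A pose or a line that the arm cannot do raises r.PlanningError and nothing moves.
- r.sign_off(): hands the job in, once; it reports no verdict.
Trained networks look in the newest picture that a camera, given by its name, has taken for a name from the list of things; names that differ only in an ending like _2 or _b are one class to them, and where a whole thing is asked for, a point or a joint stands for the part that bears it (a point fixed in the world has none). Each returns a list of dicts, best first, with "score" (0 to 1); they miss things now and then, are a little off and sometimes report something else, mostly with a low value. They report only what shows in the picture. A call takes as long as a camera call. They do not tell look-alikes from the thing itself.
- models.boxes_of(thing, camera): "at" ([x, y, z] in m, in world coordinates, good to about 4 mm: the middle of the surface that is visible of it).
- models.regions_of(thing, camera): "pixels" (384x512 bool, what is visible of it).
- models.mark_of(thing, camera): "at" ([x, y, z] in m, in world coordinates, good to about 4 mm: a listed point, or the origin of a listed thing).
Readings, each from a call of its own:
- telemetry.current_t(): time.
- telemetry.current_joints(): joint angles.
- telemetry.current_dq(): joint speeds.
- telemetry.current_joint_efforts(): joint torques, N m.
- telemetry.current_ee_pos(): TCP position.
- telemetry.current_tool_rot(): TCP orientation.
- telemetry.current_wrist_force(): force on the tool from outside, world axes, zero at the start.
- telemetry.current_torque(): the same for the moment, N m.
- telemetry.current_opening(): finger opening in m.
Only numpy, scipy, OpenCV 4.12 (cv2) and the standard library are available. Lean on these libraries where they do the work, as an engineer would, in place of code of your own. Each camera call takes 0.05 s, during which the arm holds its last target. There are 200 camera calls.

### The job

Turn the crank of the sample shuttle until the pointer on its sliding carrier stands at the pointed rider on the scale, which brings the carrier out of its shield. Then stand the two black-capped dropper bottles that stand among the glassware beside the shuttle in the carrier's two pockets, one in each and fully down. Move the carrier only with the crank, not by pushing it, and leave the glassware round about standing where it is.

Things in the scene. Friction and masses are not known exactly. Their poses are not given: they have to be found in the camera images.
- shuttle: hand-cranked linear stage fixed on the bench, base 156 x 286 mm, 10 mm thick. Origin: on the bench under the carrier's track; +y runs along the track to the white shield (roof 70 mm high, over y = 60..138 mm), -y to the gear box and crank, -x is the edge with the scale (lines every 5 mm). The carrier slides along y.
- crank_axis (a point): point on the vertical axis of the handwheel, 100 mm above the bench (mid-height of its handle), 95 mm from the shuttle's origin towards -y. The wheel lies flat, 91 mm across, its top at 73 mm. Turning it clockwise seen from above draws the carrier out of the shield towards the crank, 40 mm per full turn; anticlockwise sends it back. It takes about 4 N at the handle and stays where it is left; it stops hard at both ends of the 110 mm travel.
- crank_handle (a point): middle of the upright black handle on the wheel, 38 mm from the axis: a round grip 19 mm in diameter, from 74 to 125 mm above the bench, this point 100 mm above the bench. It revolves freely on its own pin, so it can be gripped and led round a circle without turning the hand.
- carrier: aluminium sliding block 118 x 62 x 38 mm, underside 22.5 mm and top 60.5 mm above the bench, starting wholly or mostly under the shield. Its origin is at the centre of its underside; axes as the shuttle's. Only the crank may move it.
- index (a point): tip of the carrier's small black pointer over the scale, at the carrier's mid-length (its y is the carrier's y).
- load_mark (a point): tip of the dark pointed rider clipped on the scale edge: the load mark. Its x, y, z axes run as the shuttle's. The carrier is at the mark when the pointer has the same y along the track as this tip. It lies 64 to 100 mm of travel from the carrier's innermost position.
- pocket_near (a point): centre of the floor of the carrier's pocket next to the scale: round, 45 mm across, 30 mm deep, floor 30.5 mm above the bench, vertical.
- pocket_far (a point): the same for the other pocket, 58 mm away, on the side away from the scale.
- bottle_1_centre (a point): amber dropper bottle with a black rubber teat: round body 37 mm across, 96 mm tall in all, stands upright on the bench, may start left or right of the shuttle among the glassware. Body is 37 mm wide up to about 50 mm, then it narrows to the ribbed black collar and teat (about 23 mm wide from 66 to 96 mm above the foot). Mass about 75 g. This point is its centre, 48 mm above its foot, z up.
- bottle_2_centre (a point): white dropper bottle with a black rubber teat: round body 37 mm across, 96 mm tall in all, stands upright on the bench, may start left or right of the shuttle among the glassware. Body is 37 mm wide up to about 50 mm, then it narrows to the ribbed black collar and teat (about 23 mm wide from 66 to 96 mm above the foot). Mass about 75 g. This point is its centre, 48 mm above its foot, z up.
- erlenmeyer: conical glass flask, 82 mm across its base, about 64 mm or less across above a height of 63 mm, 153 mm tall, neck about 34 mm; to be left standing. Origin at the middle of its foot.
- measuring_cylinder: slim glass measuring cylinder, foot 45 mm across and 12 mm high, tube 30 mm across, 128 mm tall; to be left standing. Origin at the middle of its foot.
- round_flask: round-bellied glass flask with flat foot and thin neck, 63 mm across, 125 mm tall; to be left standing. Origin at the middle of its foot.
- small_beaker: glass beaker, 59 mm across, 71 mm tall; to be left standing. Origin at the middle of its foot.
Not all that is in view belongs to the job. What is shaped like the part that bears bottle_2_centre but green or yellow is not meant.

How it is judged:
On the way:
1. the carrier is cranked out until its pointer is at the rider, within 3 mm (y of index in the frame of load_mark between -0.003 and 0.003 m), for 0.2 s.
At the end, for the whole second after the job is handed in: The carrier's pointer is within 3 mm of the rider's tip along the track, and each of the two dropper bottles stands at rest in its own pocket: upright within 0.2 rad, centred within 9 mm and on the floor of the pocket within 6 mm. The four glass vessels stand where they were, within 30 mm (all of step 1 and (((horizontal distance between bottle_1_centre and pocket_near below 0.009 m and z of bottle_1_centre in the frame of pocket_near below 0.054 m and angle between bottle_1_centre's own z axis and vertical below 0.2 rad) and (horizontal distance between bottle_2_centre and pocket_far below 0.009 m and z of bottle_2_centre in the frame of pocket_far below 0.054 m and angle between bottle_2_centre's own z axis and vertical below 0.2 rad)) or ((horizontal distance between bottle_1_centre and pocket_far below 0.009 m and z of bottle_1_centre in the frame of pocket_far below 0.054 m and angle between bottle_1_centre's own z axis and vertical below 0.2 rad) and (horizontal distance between bottle_2_centre and pocket_near below 0.009 m and z of bottle_2_centre in the frame of pocket_near below 0.054 m and angle between bottle_2_centre's own z axis and vertical below 0.2 rad))) and linear speed of each of bottle_1, bottle_2 below 0.02 m/s); the robot touches nothing.
It fails at once if the robot pushes on the carrier with more than 15 N (contact force between any of the arm, the fingers and carrier above 15 N).
It fails at once if the erlenmeyer is shifted more than 30 mm or knocked over (distance of erlenmeyer from where it was at the start of the episode above 0.03 m or angle between erlenmeyer's own z axis and vertical above 0.4 rad).
It fails at once if the measuring cylinder is shifted more than 30 mm or knocked over (distance of measuring_cylinder from where it was at the start of the episode above 0.03 m or angle between measuring_cylinder's own z axis and vertical above 0.4 rad).
It fails at once if the round flask is shifted more than 30 mm or knocked over (distance of round_flask from where it was at the start of the episode above 0.03 m or angle between round_flask's own z axis and vertical above 0.4 rad).
It fails at once if the small beaker is shifted more than 30 mm or knocked over (distance of small_beaker from where it was at the start of the episode above 0.03 m or angle between small_beaker's own z axis and vertical above 0.4 rad).
It also fails if it takes over 70 s, if anything falls off the work surface, if the arm or the gripper's body presses on something with over 40 N, if the wrist force passes 120 N, or if a joint passes its speed limit or range.

## Working session

There is one attempt and no reset: what is moved stays moved. The work goes in short steps, each a Python script; the robot and the scene stay as the last script left them, time stands still between calls to the robot, and variables do not carry over. Pictures are saved under pics/ and viewed, about 8 in all and at most 12, crops included, and the job is handed in when it is done.

```bash
mkdir -p pics; ls; cat > h.py <<'E'
import numpy as np, cv2
from plant import r, gripper_to, inverse_kinematics, vision, models, telemetry
from scipy.spatial.transform import Rotation as R
def snap(cam,name):
    im=vision.snapshot(cam); cv2.imwrite(f'pics/{name}.png',cv2.cvtColor(im,cv2.COLOR_RGB2BGR)); return im
def cal(cam):
    c=vision.get_calibration(cam); q=c['orientation']
    K=np.array([[c['fx'],0,c['cx']],[0,c['fy'],c['cy']],[0,0,1.]])
    return K,np.array(c['D'],float),np.array(c['position']),R.from_quat([q[1],q[2],q[3],q[0]]).as_matrix()
def px2w(cam,uv,z):
    K,D,p,M=cal(cam); n=cv2.undistortPoints(np.array([[uv]],float),K,D)[0,0]
    d=M@np.array([n[0],n[1],1]); return p+d*(z-p[2])/d[2]
def w2px(cam,X):
    K,D,p,M=cal(cam); X=np.atleast_2d(np.asarray(X,float))
    return cv2.projectPoints((X-p)@M,np.zeros(3),np.zeros(3),K,D)[0][:,0]
def down(a): # jaw axis at angle a in world xy, tool down
    m=np.array([[np.cos(a),np.sin(a),0],[np.sin(a),-np.cos(a),0],[0,0,-1]]).T
    q=R.from_matrix(m).as_quat(); return [q[3],q[0],q[1],q[2]]
E
python3 - <<'E'
from h import *
np.set_printoptions(precision=4,suppress=True)
for cam in ['scene','top']:
    snap(cam,cam+'0'); print(cam,cal(cam)[2])
    for t in ['shuttle','crank_axis','crank_handle','carrier','index','load_mark','pocket_near','pocket_far','bottle_1_centre','bottle_2_centre','erlenmeyer','measuring_cylinder','round_flask','small_beaker']:
        for d in models.mark_of(t,cam)[:5]: print(t,round(d['score'],2),np.array(d['at']),w2px(cam,d['at'])[0].round(0))
print(telemetry.current_t())
a=cv2.imread('pics/scene0.png');b=cv2.imread('pics/top0.png')
E
```

```text
pics
scene [-0.4193  0.5887  0.7904]
shuttle 0.98 [ 0.5084 -0.0089 -0.0007] [261. 218.]
crank_axis 0.72 [ 0.4952 -0.1057  0.1045] [290. 184.]
crank_axis 0.66 [0.5307 0.072  0.0241] [236. 215.]
crank_handle 0.53 [ 0.5139 -0.1277  0.0978] [292. 182.]
carrier 0.54 [0.5327 0.0737 0.0222] [236. 215.]
index 0.67 [0.4544 0.0849 0.0216] [245. 230.]
index 0.21 [0.5557 0.0701 0.0288] [233. 210.]
load_mark 0.55 [0.441  0.0379 0.0224] [260. 227.]
load_mark 0.53 [0.4302 0.2894 0.0473] [185. 249.]
pocket_near 0.69 [ 0.514  -0.1299  0.0987] [293. 181.]
pocket_near 0.43 [0.4997 0.0808 0.0317] [239. 219.]
pocket_far 0.56 [0.5554 0.0712 0.0288] [233. 210.]
bottle_1_centre 0.51 [ 0.5144 -0.4267  0.0503] [358. 173.]
bottle_2_centre 0.91 [0.3835 0.2242 0.0495] [214. 250.]
bottle_2_centre 0.88 [0.4464 0.4619 0.0465] [121. 267.]
bottle_2_centre 0.78 [0.4006 0.3697 0.0492] [161. 264.]
bottle_2_centre 0.72 [0.4316 0.2883 0.0506] [185. 248.]
bottle_2_centre 0.39 [0.5323 0.2834 0.0045] [174. 240.]
erlenmeyer 0.98 [0.5316 0.2868 0.0006] [173. 242.]
measuring_cylinder 0.78 [0.5169 0.417  0.005 ] [132. 258.]
roun
[... 727 characters left out ...]
0256] [240. 178.]
bottle_1_centre 0.65 [ 0.5144 -0.4246  0.0453] [367. 188.]
bottle_2_centre 0.67 [0.3806 0.2218 0.046 ] [197. 222.]
bottle_2_centre 0.65 [0.4353 0.2915 0.0484] [178. 208.]
bottle_2_centre 0.5 [0.406  0.3661 0.0475] [158. 215.]
bottle_2_centre 0.47 [0.4374 0.4565 0.0476] [135. 207.]
bottle_2_centre 0.44 [0.4637 0.2064 0.0485] [201. 200.]
erlenmeyer 0.8 [0.5365 0.2896 0.0037] [182. 184.]
measuring_cylinder 0.71 [0.5171 0.4143 0.0058] [149. 188.]
measuring_cylinder 0.19 [ 0.5147 -0.0111  0.0033] [259. 189.]
measuring_cylinder 0.15 [0.5382 0.2889 0.0017] [182. 183.]
round_flask 0.66 [ 0.5222 -0.284   0.0024] [328. 188.]
small_beaker 0.79 [ 0.4214 -0.2864  0.0041] [330. 213.]
1.5
```

```bash
python3 - <<'E'
import cv2
a=cv2.imread('pics/scene0.png')[120:320,70:420];cv2.imwrite('pics/s0c.png',cv2.resize(a,None,fx=2.28,fy=2.28,interpolation=cv2.INTER_CUBIC))
b=cv2.imread('pics/top0.png')[130:270,110:390];cv2.imwrite('pics/t0c.png',cv2.resize(b,None,fx=2.8,fy=2.8,interpolation=cv2.INTER_CUBIC))
E
```

```text
(no output)
```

View pics/s0c.png

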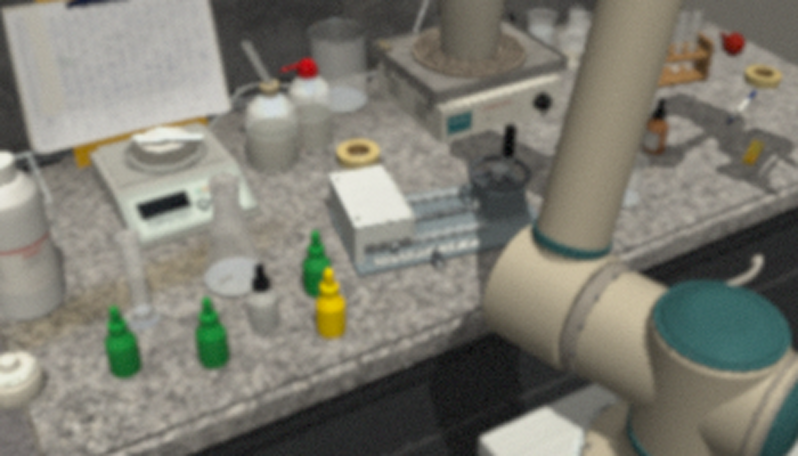

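View pics/t0c.png

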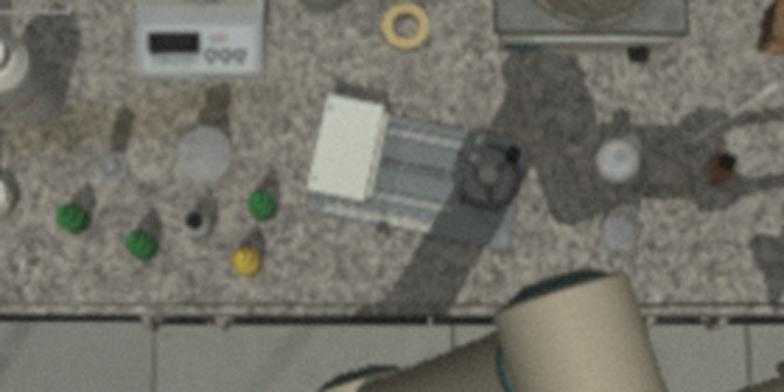

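The white black-capped bottle is at scene crop (263,300), world about (0.433,0.290). The green ones at crop (316,268), (210,340) and (122,350), and the yellow one at (330,310), are look-alikes. The amber bottle is at crop (656,132), world about (0.514,-0.426). The handle is at top crop (512,154), the wheel hub at (488,174) and the rider at (383,228).

```bash
python3 - <<'E'
from h import *
np.set_printoptions(precision=4,suppress=True)
print('h top',px2w('top',(110+512/2.8,130+154/2.8),.118),'h scene',px2w('scene',(70+509/2.28,120+141/2.28),.1))
print('hub top',px2w('top',(110+488/2.8,130+174/2.8),.07), 'hub scene',px2w('scene',(70+500/2.28,120+178/2.28),.07))
print('rider',px2w('top',(110+383/2.8,130+228/2.8),.02),px2w('scene',(70+438/2.28,120+258/2.28),.02))
a=cv2.imread('pics/scene0.png')
c1=cv2.resize(a[155:245,205:325],None,fx=6,fy=6,interpolation=cv2.INTER_CUBIC)
cv2.imwrite('pics/z1.png',c1)
c2=cv2.resize(a[225:290,150:250],None,fx=4,fy=4,interpolation=cv2.INTER_CUBIC); c3=cv2.resize(a[150:215,330:430],None,fx=4,fy=4,interpolation=cv2.INTER_CUBIC)
cv2.imwrite('pics/z2.png',np.hstack([c2,c3]))
E
```

```text
h top [ 0.5085 -0.1333  0.118 ] h scene [ 0.5095 -0.1289  0.1   ]
hub top [ 0.4913 -0.1058  0.07  ] hub scene [ 0.4727 -0.0898  0.07  ]
rider [0.4255 0.0345 0.02  ] [0.4145 0.0471 0.02  ]
```

View pics/z1.png

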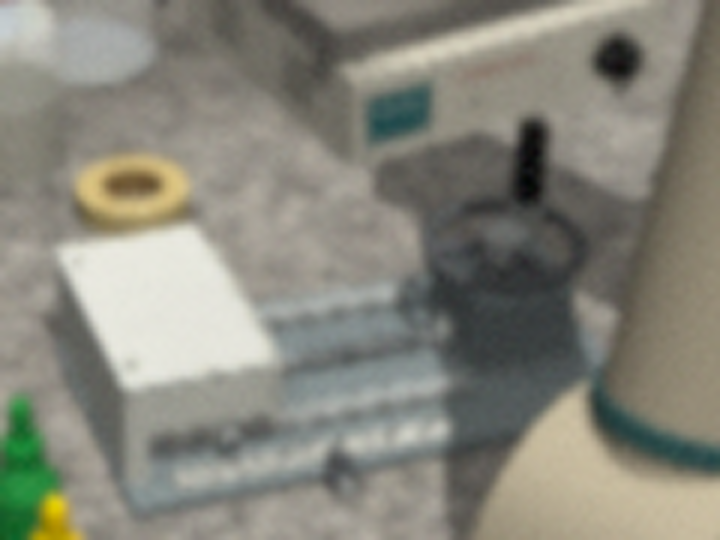

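View pics/z2.png

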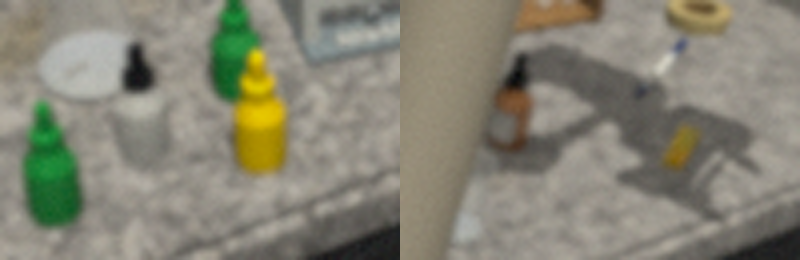

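z1 shows the pointer in the shield slot at about (232,438), scene px (244,228), and the rider at about (340,460), scene px (262,231). z2 confirms the white bottle with its black teat at (135,100) and the amber bottle with its black teat at (515,100). Next I grip the handle.

```bash
python3 - <<'E'
from h import *
np.set_printoptions(precision=4,suppress=True)
print('wheel scene',px2w('scene',(205+508/6,155+250/6),.068),'handle',px2w('scene',(205+531/6,155+160/6),.1),'idx',px2w('scene',(243.7,228),.022),'rid',px2w('scene',(261.5,231),.022))
C=np.array([.495,-.104]); H=np.array([.512,-.130]); d=(H-C)/np.linalg.norm(H-C); H=C+.038*d
phi=np.arctan2(d[1],d[0]); print('phi',np.degrees(phi),H)
best=[]
for a in [phi+np.pi/2,phi-np.pi/2]:
    j=inverse_kinematics([*H,.25],down(a)); print(a,j)
    if j is not None: best.append((abs(j[5]),a))
a=min(best)[1]
r.move_to([*H,.25],down(a)); gripper_to(.06,20)
f0=telemetry.current_wrist_force()
print('hit',r.move_l([*H,.106],vel=.12,guard=8))
print(telemetry.current_ee_pos(),f0,telemetry.current_t(),a)
snap('scene','g1');snap('top','g1t')
for cam in ['scene','top']:
    for t in ['crank_handle','crank_axis']: print(cam,t,[(round(x['score'],2),np.array(x['at'])) for x in models.mark_of(t,cam)[:2]])
g=cv2.imread('pics/g1.png')[140:240,220:340]; cv2.imwrite('pics/g1c.png',cv2.resize(g,None,fx=5,fy=5,interpolation=cv2.INTER_CUBIC))
E
```

```text
wheel scene [ 0.4815 -0.0976  0.068 ] handle [ 0.51   -0.1303  0.1   ] idx [0.4621 0.084  0.022 ] rid [0.4223 0.0444 0.022 ]
phi -56.82148834060724 [ 0.5158 -0.1358]
0.5790742693677311 [-0.3879  0.2023  1.5572 -0.      1.3821 -0.967 ]
-2.562518384222062 [-0.3879  0.2023  1.5572 -0.      1.3821  2.1746]
hit False
[ 0.5164 -0.136   0.1067] [-0.4656 -0.1656 -0.0447] 5.3167 0.5790742693677311
scene crank_handle []
scene crank_axis [(0.9, array([ 0.4968, -0.1039,  0.0992]))]
top crank_handle []
top crank_axis [(0.95, array([ 0.4921, -0.1005,  0.096 ])), (0.44, array([0.4986, 0.0783, 0.0234]))]
```

View pics/g1c.png

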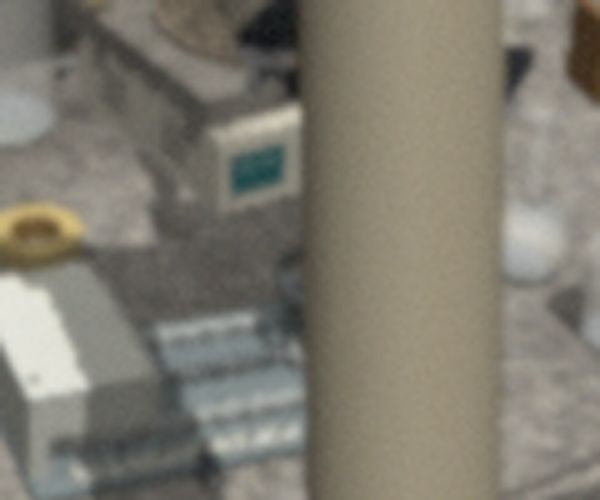

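The arm hides the handle in this view, so I close the gripper and check the opening and forces.

```bash
python3 - <<'E'
from h import *
np.set_printoptions(precision=4,suppress=True)
gripper_to(.0,20); print('open',telemetry.current_opening(),telemetry.current_wrist_force(),telemetry.current_t())
p=telemetry.current_ee_pos();print(p)
# probe: clockwise 15 deg about C
C=np.array([.495,-.1035]); v=np.array(p[:2])-C; print(np.linalg.norm(v),np.degrees(np.arctan2(v[1],v[0])))
phi=np.arctan2(v[1],v[0])
for k in range(1,5):
    b=phi-np.radians(10*k); q=C+.038*np.array([np.cos(b),np.sin(b)])
    r.move_l([*q,.106],vel=.06); F=np.array(telemetry.current_wrist_force()); n=np.array([np.cos(b),np.sin(b)])
    print(np.degrees(b),F,'rad',F[:2]@n,'tan',F[:2]@[-n[1],n[0]],telemetry.current_t(),telemetry.current_opening())
E
```

```text
open 0.018506707951685915 [ 3.3054  2.0324 -0.9627] 6.3333
[ 0.5165 -0.1355  0.106 ]
0.03854550005939369 -56.02111299119485
-66.02111299119484 [ 2.7316 -0.2824 -2.4988] rad 1.3681806866301462 tan 2.381033988302849 6.5833 0.018571127369092926
-76.02111299119484 [ 2.8367 -1.8792 -2.3187] rad 2.5088007060086333 tan 2.298692802011609 6.8417 0.018861939827474843
-86.02111299119484 [ 2.2767 -2.3541 -2.2083] rad 2.506367635133444 tan 2.107859835734817 7.1 0.01847423717552659
-96.02111299119484 [ 1.4679 -3.976  -2.9837] rad 3.8000838092680898 tan 1.8769025037076141 7.3583 0.01854853888349091
```

```bash
cat > turn.py <<'E'
from h import *
import json
def turn(b0,C,deg,step=15,vel=.1):
    """lead the handle clockwise by deg from angle b0 (rad); C drifts to null the radial force"""
    N=max(1,round(abs(deg)/step)); log=[]
    for k in range(1,N+1):
        b=b0-np.radians(deg*k/N); n=np.array([np.cos(b),np.sin(b)])
        r.move_l([*(C+.038*n),.106],vel=vel); F=np.array(telemetry.current_wrist_force())
        fr=F[:2]@n; ft=F[:2]@[-n[1],n[0]]; log.append((round(np.degrees(b)),round(fr,1),round(ft,1),round(F[2],1)))
        if np.hypot(fr,ft)>35: print('high force'); break
        C=C+n*np.clip(1e-4*fr,-.001,.001)
    json.dump([b,*C],open('st.json','w')); print(log[::3],log[-1]); print(C,telemetry.current_t(),telemetry.current_opening())
E
python3 - <<'E'
from turn import *
np.set_printoptions(precision=4,suppress=True)
turn(np.radians(-96.02),np.array([.495,-.1035]),390)
for cam in ['scene','top']:
    im=snap(cam,'t1'+cam)
    for t in ['carrier','index','load_mark','pocket_near','pocket_far','shuttle']: print(cam,t,[(round(x['score'],2),np.array(x['at'])) for x in models.mark_of(t,cam)[:2]])
a=cv2.resize(cv2.imread('pics/t1scene.png')[180:260,200:300],None,fx=6,fy=6,interpolation=cv2.INTER_CUBIC); cv2.imwrite('pics/t1c.png',a)
E
```

```text
[(-111, np.float64(4.9), np.float64(-0.5), np.float64(0.6)), (-156, np.float64(-0.0), np.float64(-0.6), np.float64(0.4)), (-201, np.float64(-0.9), np.float64(0.8), np.float64(-1.5)), (-246, np.float64(-1.2), np.float64(0.1), np.float64(1.0)), (-291, np.float64(-0.1), np.float64(-0.2), np.float64(1.1)), (-336, np.float64(-0.9), np.float64(0.5), np.float64(2.2)), (-381, np.float64(-1.1), np.float64(0.2), np.float64(0.5)), (-426, np.float64(-1.1), np.float64(-0.3), np.float64(-0.1)), (-471, np.float64(-0.8), np.float64(-0.0), np.float64(-0.6))] (-486, np.float64(-1.4), np.float64(1.2), np.float64(-1.8))
[ 0.4948 -0.1039] 13.8583 0.018684009354937484
scene carrier [(0.75, array([0.5261, 0.0302, 0.0225]))]
scene index [(0.57, array([0.4402, 0.0371, 0.0228]))]
scene load_mark [(0.56, array([0.4438, 0.0339, 0.0226]))]
scene pocket_near []
scene pocket_far [(0.67, array([0.5465, 0.0213, 0.0293])), (0.64, array([0.5228, 0.0299, 0.0249]))]
scene shuttle [(0.68, array([ 0.5087, -0.0079, -0.0031]))]
top carrier [(0.97, array([0.5196, 0.0249, 0.0254]))]
top index [(0.91, array([0.4439, 0.0393, 0.0226]))]
top load_mark [(0.36, array([0.4423, 0.0356, 0.028 ]))]
top pocket_near [(0.78, array([0.4882, 0.029 , 0.0291]))]
top pocket_far [(0.59, array([0.549 , 0.0189, 0.028 ]))]
top shuttle [(0.73, array([ 0.5142, -0.0125,  0.0043])), (0.46, array([ 0.5166, -0.4257,  0.0528]))]
```

View pics/t1c.png

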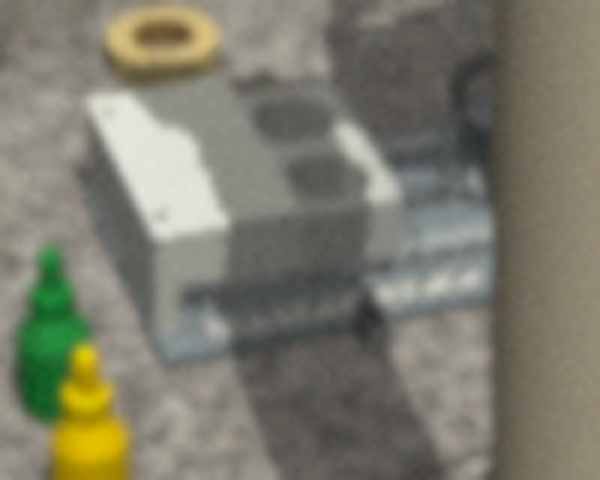

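The carrier is out with both pockets visible, at about (290,115) and (325,175). The rider at (368,318) almost meets the pointer. I average several readings before the last few millimetres.

```bash
cat > meas.py <<'E'
from h import *
def meas(n=5):
    out={}
    for cam in ['scene','top']:
        for i in range(n):
            vision.snapshot(cam)
            for t in ['index','load_mark']:
                for x in models.mark_of(t,cam)[:1]:
                    if np.hypot(x['at'][0]-.443,x['at'][1]-.036)<.03: out.setdefault((cam,t),[]).append(x['at'])
    u=np.array([.195,.98])
    for k,v in out.items(): v=np.array(v); print(k,len(v),np.median(v,0).round(4),'u',np.round(v[:,:2]@u,4))
E
python3 - <<'E'
from meas import *
meas(); print(telemetry.current_t())
b=cv2.imread('pics/t1top.png')[175:220,225:285]; b=cv2.resize(b,None,fx=10,fy=10,interpolation=cv2.INTER_CUBIC)
b=cv2.convertScaleAbs(b,alpha=1.6); cv2.imwrite('pics/t1tc.png',b)
E
```

```text
('scene', 'index') 5 [0.4425 0.0383 0.0217] u [0.1247 0.1209 0.1258 0.1215 0.124 ]
('scene', 'load_mark') 4 [0.4408 0.0371 0.0219] u [0.1221 0.1228 0.1209 0.1222]
('top', 'index') 5 [0.4464 0.0424 0.022 ] u [0.131  0.127  0.1289 0.1289 0.1286]
('top', 'load_mark') 4 [0.4414 0.0366 0.0258] u [0.1211 0.1228 0.122  0.1212]
16.0583
```

View pics/t1tc.png

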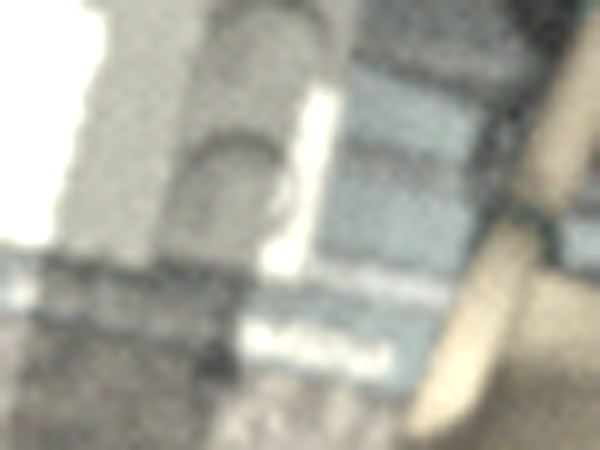

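```bash
python3 - <<'E'
from turn import *
from meas import meas
b,*C=json.load(open('st.json'))
turn(b,np.array(C),36,step=12,vel=.06)
gripper_to(.06); p=telemetry.current_ee_pos(); r.move_l([p[0],p[1],.25],vel=.25)
# toward above amber bottle, clear of the shuttle
a=np.pi/2
for a in [np.pi/2,-np.pi/2]: print(a,inverse_kinematics([.515,-.425,.3],down(a)))
j=min([inverse_kinematics([.515,-.425,.3],down(a)) for a in [np.pi/2,-np.pi/2]],key=lambda j:abs(j[5])); r.movej(j)
meas(6); print(telemetry.current_t())
for cam in ['scene','top']:
    im=snap(cam,'t2'+cam)
    for t in ['carrier','pocket_near','pocket_far','bottle_1_centre','bottle_2_centre','crank_handle']: print(cam,t,[(round(x['score'],2),np.array(x['at']).round(4)) for x in models.mark_of(t,cam)[:4]])
a=cv2.resize(cv2.imread('pics/t2scene.png')[190:250,220:300],None,fx=8,fy=8,interpolation=cv2.INTER_CUBIC); cv2.imwrite('pics/t2c.png',a)
E
```

```text
[(-498, np.float64(-0.1), np.float64(2.4), np.float64(-2.7))] (-522, np.float64(-0.9), np.float64(1.0), np.float64(-2.4))
[ 0.49498167 -0.10378976] 16.9083 0.018605198417460073
1.5707963267948966 [-7.94068276e-01  3.94434442e-01  1.15836677e+00 -4.44089210e-16
  1.58879144e+00 -2.36486460e+00]
-1.5707963267948966 [-7.94068276e-01  3.94434442e-01  1.15836677e+00 -4.44089210e-16
  1.58879144e+00  7.76728051e-01]
('scene', 'load_mark') 6 [0.4428 0.0368 0.022 ] u [0.1227 0.1243 0.1213 0.121  0.1222 0.1228]
('scene', 'index') 5 [0.4404 0.0342 0.0195] u [0.1194 0.1181 0.1208 0.1208 0.1166]
('top', 'index') 4 [0.4452 0.038  0.0207] u [0.1229 0.1248 0.1238 0.1244]
('top', 'load_mark') 5 [0.4413 0.0368 0.0251] u [0.1221 0.1234 0.1245 0.1204 0.1215]
21.7667
scene carrier [(0.64, array([0.5208, 0.0256, 0.0264])), (0.51, array([ 0.5261, -0.2798,  0.0051])), (0.35, array([0.5321, 0.287 , 0.0011]))]
scene pocket_near [(0.95, array([0.4895, 0.0301, 0.0335]))]
scene pocket_far [(0.7, array([0.5444, 0.0193, 0.0283])), (0.62, array([0.4882, 0.0305, 0.031 ]))]
scene bottle_1_centre [(0.52, array([ 0.5163, -0.4251,  0.0491]))]
scene bottle_2_centre [(0.71, array([0.443 , 0.4636, 0.0473])), (0.69, array([0.3848, 0.2212, 0.0492])), (0.63, array([0.4081, 0.3673, 0.0441])), (0.58, array([0.4615, 0.2062, 0.0504]))]
scene crank_handle []
top carrier [(0.61, array([0.5167, 0.0202, 0.024 ])), (0.31, array([ 0.5101, -0.009 ,  0.003 ]))]
top pocket_near [(0.63, array([0.4858, 0.0249, 0.0291]))]
top pocket_far [(0.95, array([0.5516, 0.0138, 0.0269]))]
top bottle_1_centre []
top bottle_2_centre [(0.68, array([0.4051, 0.3655, 0.0461])), (0.64, array([0.4322, 0.2885, 0.0533])), (0.51, array([0.4624, 0.202 , 0.0482])), (0.45, array([0.4393, 0.4597, 0.0458]))]
top crank_handle []
```

View pics/t2c.png

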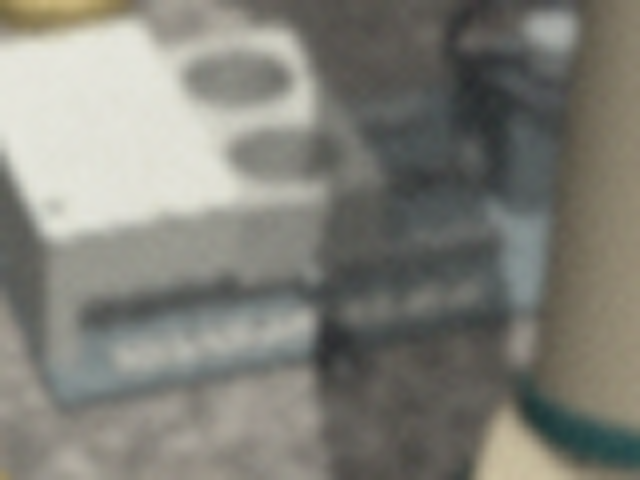

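The pointer at about (320,285) and the rider tip at about (326,330) now agree to about 1 mm, with the two cameras averaging −0.8 mm. That is within tolerance and I will recheck it without the shadow. Next is the amber bottle.

```bash
cat > pp.py <<'E'
from h import *
def grab(xy,a,zc=.27):
    r.move_to([*xy,zc],down(a)); gripper_to(.045,15)
    print('hit',r.move_l([*xy,.086],vel=.15,guard=6), telemetry.current_ee_pos())
    gripper_to(0,15); print('open',telemetry.current_opening())
    r.move_l([*xy,zc],vel=.2); print('open',telemetry.current_opening(),'F',np.round(telemetry.current_wrist_force(),2),telemetry.current_t())
def place(xy,z=.1175):
    """lower into a pocket; on contact with the rim search sideways"""
    xy=np.array(xy)
    r.move_l([*xy,.165],vel=.2)   # foot 0.079
    offs=[(0,0)]+[(.0025*np.cos(k),.0025*np.sin(k)) for k in np.arange(8)*np.pi/4]+[(.005*np.cos(k),.005*np.sin(k)) for k in np.arange(8)*np.pi/4]
    for o in offs:
        q=xy+o; r.move_l([*q,.152],vel=.1)
        r.move_l([*q,z],vel=.06,guard=4); p=telemetry.current_ee_pos()
        print(np.round(o,4),'z',round(p[2],4),np.round(telemetry.current_wrist_force(),1))
        if p[2]<z+.006: return True
    return False
E
python3 - <<'E'
from pp import *
L=[[.5144,-.4267],[.5144,-.4246],[.5163,-.4251]]
for i in range(3):
    for cam in ['scene','top']:
        vision.snapshot(cam)
        for x in models.mark_of('bottle_1_centre',cam)[:1]:
            if np.hypot(x['at'][0]-.515,x['at'][1]+.425)<.02: L.append(x['at'][:2])
xy=np.median(L,0); print(np.round(L,4).tolist(),xy)
grab(xy,-np.pi/2)
snap('scene','a1')
cv2.imwrite('pics/a1c.png',cv2.resize(cv2.imread('pics/a1.png')[40:240,180:440],None,fx=3,fy=3))
E
```

```text
[[0.5144, -0.4267], [0.5144, -0.4246], [0.5163, -0.4251], [0.5148, -0.4298], [0.5138, -0.4281], [0.5146, -0.4297]] [ 0.5145 -0.4274]
hit False [ 0.51504261 -0.42795074  0.08701646]
open 0.021426689228883265
open 0.021101123021834648 F [-0.59 -0.23 -0.39] 26.725
```

```bash
python3 - <<'E'
from pp import *
far=np.array([.5463,.0167])
r.move_l([*far,.27],vel=.3)
ok=place(far); print(ok,telemetry.current_opening(),telemetry.current_t())
snap('scene','a2');snap('top','a2t')
a=cv2.resize(cv2.imread('pics/a2.png')[130:240,190:320],(520,440)); b=cv2.resize(cv2.imread('pics/a2t.png')[160:215,225:260],(280,440)); cv2.imwrite('pics/a2c.png',np.hstack([a,b]))
E
```

```text
[0 0] z 0.1167 [-0.   0.2  3.9]
True 0.021341629876019383 29.95
```

View pics/a2c.png

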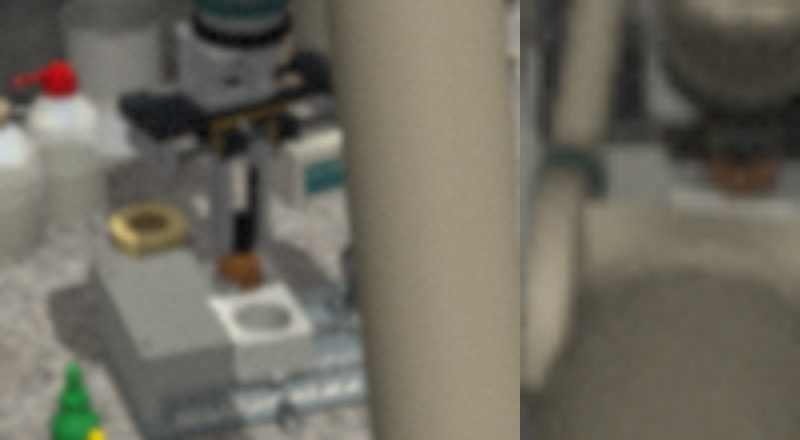

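The amber bottle is down in the far pocket: contact at TCP z 0.1167, expected 0.1165. In the picture it stands at (240,268) and the near pocket is free at (262,318). I release it and fetch the white one.

```bash
python3 - <<'E'
from pp import *
gripper_to(.045); p=telemetry.current_ee_pos(); r.move_l([p[0],p[1],.27],vel=.25)
L=[[.4316,.2883],[.4353,.2915],[.4322,.2885]]
for i in range(3):
    for cam in ['scene','top']:
        vision.snapshot(cam)
        for x in models.mark_of('bottle_2_centre',cam):
            if np.hypot(x['at'][0]-.433,x['at'][1]-.289)<.02: L.append(x['at'][:2])
xy=np.median(L,0); print(np.round(L,4).tolist(),xy)
grab(xy,-np.pi/2)
N=[]
for cam in ['scene','top']:
    for i in range(3):
        vision.snapshot(cam); N+=[x['at'] for x in models.mark_of('pocket_near',cam)[:1]]
print(np.round(N,4).tolist(),telemetry.current_t())
from meas import meas
meas(4)
snap('scene','b1');snap('top','b1t')
# rectified view in shuttle frame at z=.022, 4 px/mm, 80x40 mm about the rider
t=np.radians(10.8); ux=np.array([np.cos(t),-np.sin(t)]); uy=np.array([np.sin(t),np.cos(t)])
xs=np.arange(-20,20,.2)/1000; ys=np.arange(-40,40,.2)/1000
X,Y=np.meshgrid(xs,ys,indexing='ij'); P=np.array([.445,.0367])+X[...,None]*ux-Y[...,None]*uy
P3=np.dstack([P,np.full(X.shape,.022)]).reshape(-1,3); o=[]
for cam,f in [('scene','b1'),('top','b1t')]:
    m=w2px(cam,P3).reshape(*X.shape,2).astype(np.float32)
    im=cv2.remap(cv2.imread(f'pics/{f}.png'),m[...,0],m[...,1],cv2.INTER_CUBIC)[::-1]
    o.append(cv2.resize(im,(800,400//1)))
cv2.imwrite('pics/rect.png',cv2.resize(np.vstack(o),(800,600)))
E
```

```text
[[0.4316, 0.2883], [0.4353, 0.2915], [0.4322, 0.2885], [0.4311, 0.2905], [0.4335, 0.2902], [0.4328, 0.29], [0.434, 0.2873], [0.4324, 0.2905], [0.4373, 0.2898]] [0.4328 0.29  ]
hit False [0.43342475 0.29030032 0.08672414]
open 0.021416009713821217
open 0.021500367351423674 F [-0.12 -0.2  -2.26] 36.275
[[0.4884, 0.0294, 0.0345], [0.489, 0.0269, 0.0315], [0.4876, 0.0226, 0.0285], [0.4827, 0.024, 0.0287], [0.4884, 0.0234, 0.0292]] 36.875
('scene', 'index') 4 [0.4421 0.0341 0.0216] u [0.1197 0.1211 0.1194 0.1193]
('scene', 'load_mark') 3 [0.4427 0.0366 0.0217] u [0.1222 0.1228 0.1222]
('top', 'index') 3 [0.4439 0.0389 0.0209] u [0.1247 0.1247 0.1251]
('top', 'load_mark') 3 [0.4407 0.036  0.025 ] u [0.1212 0.1195 0.1212]
```

View pics/rect.png

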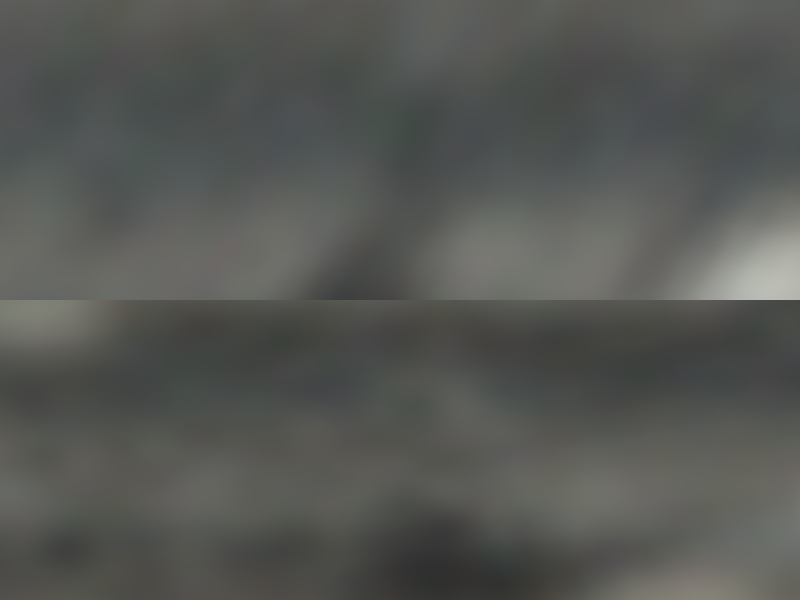

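The rectified view is too blurred to use. The pointer readings average +0.4 mm now and −0.8 mm before, so the carrier is at the mark within about 1 mm. Next I place the white bottle in the near pocket.

```bash
python3 - <<'E'
from pp import *
near=np.array([.4888,.0270])
r.move_l([*near,.27],vel=.3)
ok=place(near); print(ok,telemetry.current_opening(),telemetry.current_t())
if ok:
    p=np.array(telemetry.current_ee_pos()); q=p.copy(); q[2]+=.002; r.move_l(q,vel=.05)
    t=np.radians(10.8); ax={'y':np.array([np.sin(t),np.cos(t),0]),'x':np.array([np.cos(t),-np.sin(t),0])}
    for n,u in ax.items():
        e=[]
        for s in (1,-1):
            h=r.move_l(q+s*u*.008,vel=.03,guard=2.5); e.append((np.array(telemetry.current_ee_pos())-q)@u); r.move_l(q,vel=.05); print(n,s,h,e[-1].round(4))
        q=q+u*sum(e)/2; r.move_l(q,vel=.05)
    print('centre',q)
    q[2]-=.002; r.move_l(q,vel=.05,guard=4); print(telemetry.current_ee_pos(),telemetry.current_wrist_force(),telemetry.current_t())
    gripper_to(.045); r.move_l([q[0],q[1],.27],vel=.25)
    r.move_to([.35,-.35,.3],down(-np.pi/2)); print(telemetry.current_t())
    from meas import meas
    meas(5)
    for cam in ['scene','top']:
        snap(cam,'f'+cam)
        for tt in ['bottle_1_centre','bottle_2_centre','pocket_near','pocket_far','erlenmeyer','measuring_cylinder','round_flask','small_beaker']: print(cam,tt,[np.array(x['at']).round(4).tolist() for x in models.mark_of(tt,cam)[:5] if x['score']>.4])
    a=cv2.resize(cv2.imread('pics/fscene.png')[165:255,200:320],None,fx=6,fy=6,interpolation=cv2.INTER_CUBIC); cv2.imwrite('pics/fc.png',a)
    print(telemetry.current_t())
E
```

```text
[0 0] z 0.1167 [-1.7 -0.1  4.5]
True 0.021734895592794644 40.775
y 1 True 0.005
y -1 True -0.0037
x 1 False 0.008
x -1 False -0.0076
centre [0.48808305 0.02745004 0.11870591]
[0.48914591 0.02758239 0.11766424] [0.26689512 0.24761493 5.01675934] 44.2333
47.0583
('scene', 'index') 4 [0.4408 0.033  0.0212] u [0.1226 0.1174 0.1191 0.1171]
('scene', 'load_mark') 2 [0.4437 0.0358 0.0216] u [0.123  0.1202]
('top', 'index') 5 [0.4464 0.0383 0.0224] u [0.1247 0.1254 0.1246 0.1231 0.1246]
('top', 'load_mark') 4 [0.4404 0.0374 0.026 ] u [0.1219 0.123  0.1235 0.121 ]
scene bottle_1_centre []
scene bottle_2_centre [[0.4403, 0.4628, 0.0484], [0.385, 0.2223, 0.0498], [0.4044, 0.3678, 0.0479], [0.4595, 0.2045, 0.0501], [0.4953, 0.0254, 0.079]]
scene pocket_near [[0.491, 0.0281, 0.0316]]
scene pocket_far [[0.5455, 0.0186, 0.0285]]
scene erlenmeyer [[0.5303, 0.2867, 0.0009]]
scene measuring_cylinder [[0.5177, 0.4156, 0.0034]]
scene round_flask []
scene small_beaker [[0.4201, -0.2865, 0.0024]]
top bottle_1_centre [[0.5202, 0.0192, 0.0247], [0.5459, 0.0162, 0.0785]]
top bottle_2_centre [[0.4074, 0.3657, 0.0492], [0.3818, 0.2211, 0.0473], [0.4631, 0.2077, 0.0485], [0.497, 0.0267, 0.0803]]
top pocket_near [[0.4855, 0.0229, 0.0282]]
top pocket_far [[0.5486, 0.0141, 0.0278], [0.4541, -0.1124, 0.0997]]
top erlenmeyer [[0.5363, 0.2883, -0.002]]
top measuring_cylinder [[0.5188, 0.417, 0.004]]
top round_flask [[0.5239, -0.2825, 0.0065]]
top small_beaker [[0.4254, -0.284, 0.0005]]
49.4583
```

View pics/fc.png

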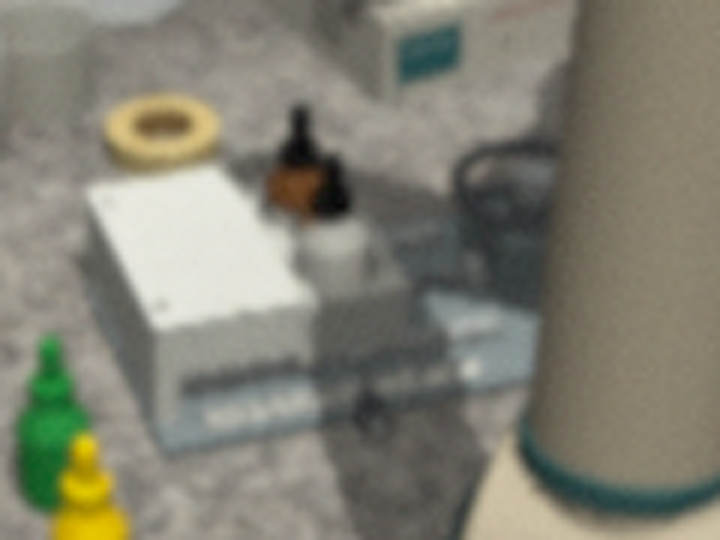

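In the final view the amber bottle is at (297,185) and the white one at (335,245), both upright in their pockets. The rider is at (370,410), in line with the carrier's middle. Independent estimates of pointer minus rider are −0.6 mm from feeling the pocket walls and −0.4 mm from the camera mean. I hand in.

```bash
python3 - <<'E'
from h import *
print(telemetry.current_t(), r.sign_off())
E
```

```text
the job is handed in; nothing more can be done
49.4583 None
```

I cranked the carrier out about 466° clockwise (roughly 52 mm). I then stood the amber bottle in the far pocket and the white bottle in the near pocket, and handed in at 49.5 s. No verdict is reported.

**Pointer at rider:** My combined estimates put the pointer within about 1 mm of the rider. Feeling the pocket walls gave −0.6 mm and the mean of the two cameras gave −0.4 mm. The cameras disagreed, though: the scene camera read about −3 mm and the top camera about +2 mm, so the true error could be larger than 1 mm.

**Bottles:** Both touched the pocket floor at the expected height and look upright.
- **Amber:** the network put it within about 1 mm of the pocket position I had estimated.
- **White:** the network put it 7–8 mm off my estimated pocket centre, across the track. A seated bottle has only 4 mm of play, so part of that must be measurement error. My centring probe across the track also found no wall within 8 mm, probably because the teat slipped in the jaws.

**Glassware:** The erlenmeyer, cylinder, flask and beaker were found within about 5 mm of their first readings. The round flask was seen only by the top camera at the end.

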